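# Put the session accessories back in their cases

## Task

Clear up the studio desk after the session. Lay the two harmonicas flat in the open foam case, the long one in its long pocket and the short one in its short pocket; stand the two guitar slides upright in the small wooden tray, one in each compartment; and stand the loose 9-volt battery, terminals up, in the empty pocket of the battery rack. Leave the round tin and the mug where they are.

Things in the scene. Friction and masses are not known exactly. Their poses are not given: they have to be found in the camera images.
- harp_long: The longer harmonica: steel covers on a black comb, 130 long (its x) x 28 wide (its y) x 24 mm high (z), 0.12 kg, lying flat on the desk. A plain block to the grip; the same when turned half round. Origin: centre of its underside.
- harp_short: The shorter harmonica, same look, 100 long (its x) x 27 wide (its y) x 20 mm high, 0.08 kg, lying flat on the desk. Origin: centre of its underside.
- slide_tall: White ceramic guitar slide: a plain tube standing on end, 30 mm outside diameter, 22 mm bore, 68 mm tall, 0.07 kg. Origin: centre of its lower end, z along the tube.
- slide_short: Brass guitar slide: a plain tube standing on end, 25 mm outside diameter, 19 mm bore, 50 mm tall, 0.085 kg. Origin: centre of its lower end, z along the tube.
- battery: The loose 9-volt block battery, black with a brass-coloured shoulder, standing on the desk with its two terminals up: 26.5 (its x) x 17.5 (its y) x 46 mm tall, plus 3 mm of terminals, 0.046 kg. Origin: centre of its underside.
- harp_case: Fixed black case, grey foam, black pocket floors, 156 (x) x 182 (y) x 22 mm high; its lid lies flat open, x = 82 to 238, 16 mm high. Two pockets along y, 10 mm deep, floor 12 mm above the desk: long 150 (y) x 48, centre x = +33, y = 0; short 120 (y) x 48, centre x = -33, y = 0. A 60 mm wide (y) finger notch at y = 0, as deep, crosses the foam, x = -75 to 75. Origin: centre of base underside.
- slide_tray: Fixed dark wooden tray with two open square compartments side by side, 118 (x) x 62 (y) x 18 mm high, walls 6 mm. The compartments are 50 x 50 mm, centred at x = -28 and +28 mm, y = 0; their floor is 6 mm above the desk. Either slide may go in either one. Origin: centre of its underside.
- battery_rack: Fixed white plastic rack, 156 (x) x 46 (y) x 18 mm high, three open pockets in a row along x, each 44 (x) x 38 mm (y), floor 4 mm above the desk, centred at x = -50, 0, +50 mm, y = 0. Those at 0 and +50 hold fixed 9-volt batteries, long side along x, tops 54 mm above the desk; the one at -50 is empty. Origin: centre of its underside.
- pick_tin: Bystander: round aluminium plectrum tin with a lid, 57 mm in diameter, 22 mm high, loose, standing among the things. Leave it. Origin: centre of its underside.
- mug: Bystander: blue ceramic mug, 80 mm in diameter, 92 mm high, loose, at the left of the desk. Leave it. Origin: centre of its underside.

How it is judged:
At the end, for the whole second after the job is handed in: Harmonicas flat on the floors of their own pockets, slides upright one per compartment, battery upright in the empty pocket: each within 14 mm (slides 15, battery 16) of the pocket's centre in x and y, 4 mm in height, tilt under 0.12 rad, harmonicas within 0.3 rad of the pocket; all at rest (x of harp_long in the frame of harp_case between 0.019 and 0.047 m and y of harp_long in the frame of harp_case between -0.014 and 0.014 m and z of harp_long in the frame of harp_case between 0.008 and 0.016 m and angle between each of harp_long, harp_short, battery's own z axis and vertical below 0.12 rad and angle between the x axis of each of harp_long, harp_short and the y axis of harp_case, either way round below 0.3 rad and x of harp_short in the frame of harp_case between -0.047 and -0.019 m and y of harp_short in the frame of harp_case between -0.014 and 0.014 m and z of harp_short in the frame of harp_case between 0.008 and 0.016 m and ((x of slide_tall in the frame of slide_tray between 0.013 and 0.043 m and y of slide_tall in the frame of slide_tray between -0.015 and 0.015 m and z of slide_tall in the frame of slide_tray between 0.002 and 0.01 m and angle between each of slide_tall, slide_short's own z axis and vertical below 0.12 rad and x of slide_short in the frame of slide_tray between -0.043 and -0.013 m and y of slide_short in the frame of slide_tray between -0.015 and 0.015 m and z of slide_short in the frame of slide_tray between 0.002 and 0.01 m) or (x of slide_tall in the frame of slide_tray between -0.043 and -0.013 m and y of slide_tall in the frame of slide_tray between -0.015 and 0.015 m and z of slide_tall in the frame of slide_tray between 0.002 and 0.01 m and angle between each of slide_tall, slide_short's own z axis and vertical below 0.12 rad and x of slide_short in the frame of slide_tray between 0.013 and 0.043 m and y of slide_short in the frame of slide_tray between -0.015 and 0.015 m and z of slide_short in the frame of slide_tray between 0.002 and 0.01 m)) and x of battery in the frame of battery_rack between -0.066 and -0.034 m and y of battery in the frame of battery_rack between -0.015 and 0.015 m and z of battery in the frame of battery_rack between 0 and 0.008 m and linear speed of each of harp_long, harp_short, slide_tall, slide_short, battery below 0.02 m/s); the robot touches nothing.
It fails at once if the plectrum tin is moved by more than 20 mm (distance of pick_tin from where it was at the start of the episode above 0.02 m).
It fails at once if the mug is moved by more than 20 mm (distance of mug from where it was at the start of the episode above 0.02 m).
It also fails if it takes over 128 s, if anything falls off the work surface, if the arm or the gripper's body presses on something with over 40 N, if the wrist force passes 120 N, or if a joint passes its speed limit or range.

## Robot

A 7-joint arm with a two-finger parallel gripper is mounted at the origin on the work surface. World frame = base frame: x ahead of the robot, y to its left, z up, the work surface at z = 0. Lengths are in m, angles in rad, forces in N, time in s.
With the tool pointing down it reaches from about 0.425 to 0.925 m from the base axis. Payload 6.8 kg.
Tool frame: the origin (TCP) lies on the centre line of the jaws, within the pads' length; the fingertips stand bot.tip_reach ahead of it and the grasp point (between the pads) lies 3 mm ahead of it (bot.tip_reach is the distance from the TCP to the fingertips, in m); z points along the fingers, y is the line along which they close (so a half turn about z gives the same grasp; the last joint's range is limited). The gripper opens to 85 mm and grips with 20 to 120 N. Pads are 22 mm wide; open, the fingers measure 114 mm over their backs; the gripper's body (76 mm by 85 mm) begins 54 mm behind the grasp point. The pads swing forward as they close: fully open they stand 13 mm farther back than shut.
Start: joints at [-1.333, 0.477, 0.022, 1.555, -0.011, 1.109, -0.083], TCP at [0.229, 0.635, 0.228] pointing down, gripper open.
Joint ranges: [-2.96, 2.96], [-0.34, 2.1], [-1.41, 1.46], [0.24, 2.44], [-1.37, 4.51], [0.17, 1.92], [-2.96, 2.96]. Speed limits (rad/s): [2.39, 2.39, 3.14, 3.14, 3.14, 3.14, 3.14].

## Interface

Orientations are given as a unit quaternion [w, x, y, z].
In Python, from station import bot gives the robot as it stands.
- The arm moves only by the tool jog_arm, never from a script. Its argument "deltas" is a list of rows, each a list of 7 numbers: the shift along the world's x, y, z in m, then the turn, a rotation vector about the world's x, y, z in rad, then the opening, from 0 (shut) to 1 (fully open). In form: [[x, y, z, rx, ry, rz, grip], ...]. A call has 1 to 10 rows; each row shifts and turns the commanded pose from where the row before left it; what a row does not reach is not made up. A row lasts 1/10 s, in which the tool goes at most 50 mm and 8.59 degrees, less where a joint would pass 70% of its speed; a pose out of reach is approached as far as the arm can. A call with a gripper value outside its range is refused whole. The fingers move at their own pace and stop on an object; "newtons" is the grip in N (left out, the last holds). Time passes only in rows, so rows that do not move let the fingers close. It gives the time, the measured TCP pose, the force, the opening and the grip force at its end, in the units of the state.
- bot.get_obs(): the state, without advancing time (a new reading comes with each control period).
- bot.read_camera(name): name is "side" or "top" or "wrist"; returns a dict with "img" (384x512x3 uint8, red, green, blue), "K" (3x3 intrinsics, pixels), "dist_coeffs" ([k1, k2, p1, p2, k3] as OpenCV has them; the pictures are not rectified), "eye" and "attitude" of the camera in the world. Camera axes: x right, y down, z forward; pixel columns grow to the right and rows downward; lengths in m; the calibration is good to about 2 mm. A picture is of the moment at which its call begins. There is no depth.
- bot.hand_in(): hands the job in; it is judged then, once.
The state is a dict: "t": time; "q": joint angles; "joint_vel": joint speeds; "joint_torque": joint torques, N m; "eef_pos": TCP position; "tool_rot": TCP orientation; "contact_force": force on the tool from outside, world axes, zero at the start; "torque": the same for the moment, N m; "gripper_width": opening from 0.0 (shut) to 1.0 (fully open); "grasp_force": force on a finger pad.
Only numpy, scipy, OpenCV 4.12 (cv2) and the standard library are available. Lean on these libraries where they do the work, as an engineer would, in place of code of your own. Each camera call takes 0.05 s, during which the arm holds its last target. There are 200 camera calls.

## Working session

There is one attempt and no reset: what is moved stays moved. The work goes in short steps, Python scripts to look and compute and a tool call to move; the robot and the scene stay as the last step left them, time stands still between calls to the robot, and variables do not carry over. Pictures are saved under pics/ and viewed, at most 14 in all, crops included, and the job is handed in when it is done.

Besides the shell and the picture viewer there is one more tool, called after ">>>" by a JSON object that holds its "name" and its "arguments". jog_arm: Moves the arm, as the interface text tells. Its arguments: {"type":"object","properties":{"deltas":{"type":"array"},"newtons":{"type":"number"}},"required":["deltas"]}

```bash
ls; mkdir -p pics; cat > h.py <<'E'
import numpy as np,cv2
from scipy.spatial.transform import Rotation as R
from station import bot
def rot(a):
    a=np.array(a,float)
    return a if a.shape==(3,3) else R.from_quat(a,scalar_first=True).as_matrix()
def snap(n,f):
    c=bot.read_camera(n); cv2.imwrite(f'pics/{f}.png',c['img'][:,:,::-1]); np.save(f'pics/{f}.npy',c,allow_pickle=True); return c
def load(f): return np.load(f'pics/{f}.npy',allow_pickle=True).item()
def ray(c,p):
    u=cv2.undistortPoints(np.array(p,float).reshape(-1,1,2),np.array(c['K'],float),np.array(c['dist_coeffs'],float)).reshape(-1,2)
    d=np.c_[u,np.ones(len(u))]@rot(c['attitude']).T
    return np.array(c['eye'],float),d
def plane(c,p,z):
    e,d=ray(c,p); return e+d*((z-e[2])/d[:,2])[:,None]
def proj(c,P):
    r=rot(c['attitude']).T; t=-r@np.array(c['eye'],float)
    return cv2.projectPoints(np.array(P,float).reshape(-1,1,3),cv2.Rodrigues(r)[0],t,np.array(c['K'],float),np.array(c['dist_coeffs'],float))[0].reshape(-1,2)
def tri(c1,p1,c2,p2):
    out=[]
    for a,b in zip(p1,p2):
        e1,d1=ray(c1,[a]);e2,d2=ray(c2,[b]);d1=d1[0];d2=d2[0]
        s=np.linalg.lstsq(np.c_[d1,-d2],e2-e1,rcond=None)[0]
        x,y=e1+s[0]*d1,e2+s[1]*d2; out.append([*((x+y)/2),np.linalg.norm(x-y)])
    return np.array(out)
E
python3 - <<'E'
from h import *
np.set_printoptions(precision=4,suppress=True)
for n in ('top','side','wrist'):
    c=snap(n,n+'0'); print(n,c['eye'],c['attitude'],c['K'][0][0])
print(bot.get_obs(),bot.tip_reach)
E
```

```text
pics
top [0.2344 0.1093 1.4403] [-0.0694  0.7125 -0.6953  0.0643] 433.7650863387382
side [-0.0962 -0.5785  0.8125] [-0.3958  0.8475 -0.3219  0.1467] 462.1435795624432
wrist [0.1587 0.6595 0.3732] [0.1206 0.8097 0.5682 0.0838] 320.2293002415714
{'t': 0.15, 'q': array([-1.3331,  0.4776,  0.0223,  1.5562, -0.0115,  1.1093, -0.0831]), 'joint_vel': array([-0.0022, -0.0022,  0.0004, -0.0044,  0.0003, -0.0004, -0.0014]), 'joint_torque': array([  0.003 , -59.6922,   1.6104, -28.149 ,   0.0127,   0.0065,
         0.    ]), 'eef_pos': array([0.2286, 0.6346, 0.2268]), 'tool_rot': array([-0.0001,  0.172 ,  0.9851, -0.0007]), 'contact_force': array([ 0.3706, -0.3375, -0.4183]), 'torque': array([ 0.0222, -0.0478, -0.0125]), 'grasp_force': 0.0, 'gripper_width': 1.0024990953690422} 0.022
```

```bash
python3 -c "
import cv2
for n in('top','side'): cv2.imwrite(f'pics/{n}0b.png',cv2.resize(cv2.imread(f'pics/{n}0.png'),(800,600),interpolation=cv2.INTER_CUBIC))"
```

```text
(no output)
```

View pics/top0b.png

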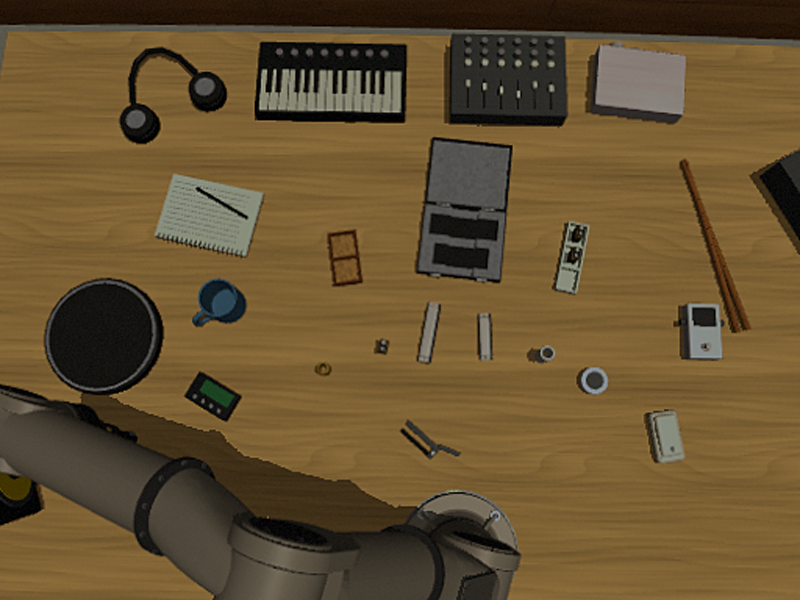

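View pics/side0b.png

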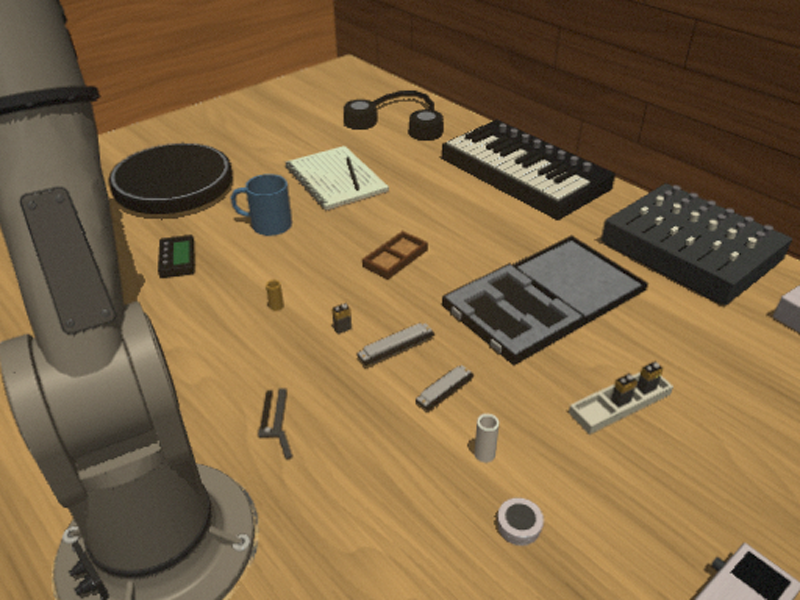

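The top view (800x600 scale) shows the tray at (345,257), case (463,210), rack (572,257), long harp (429,332), short harp (485,336), white slide (544,354), tin (593,380), battery (382,346), brass slide (323,369) and mug (222,300). The side view shows all of them too: brass slide (274,295), battery (342,318), harps (396,343) and (445,387), white slide (487,437).

```bash
python3 - <<'E'
from h import *
np.set_printoptions(precision=3,suppress=True)
t,s=load('top0'),load('side0'); k=512/800
T=dict(hl=(429,332),hs=(485,335),tallrim=(546,352),shortrim=(323,367),bat=(382,345),trayc=(345,257),tray_ul=(328,234),tray_lr=(362,282),case_ll=(417,274),case_lr=(500,282),rack_bl=(556,289),rack_br=(577,294),rack_tr=(589,224),rack_tl=(568,222))
S=dict(hl=(396,341),hs=(445,384),tallrim=(487,420),shortrim=(274,285),bat=(342,309),trayc=(396,250),tray_ul=(402,234),tray_lr=(388,272),case_ll=(444,300),case_lr=(514,355),rack_bl=(572,408),rack_br=(590,427),rack_tr=(671,385),rack_tl=(651,371))
q=tri(t,[np.array(T[n])*k for n in T],s,[np.array(S[n])*k for n in T])
for n,r in zip(T,q): print(n,r,'reach %.3f'%np.hypot(*r[:2]))
# masks in top
hsv=cv2.cvtColor(t['img'],cv2.COLOR_RGB2HSV)
wood=cv2.inRange(hsv,(8,80,60),(30,255,255)); m=255-wood
m=cv2.morphologyEx(m,cv2.MORPH_OPEN,np.ones((2,2)))
C,_=cv2.findContours(m,cv2.RETR_EXTERNAL,cv2.CHAIN_APPROX_NONE)
for c in C:
    if 30<cv2.contourArea(c)<9000:
        (x,y),wh,a=cv2.minAreaRect(c)
        if 190<x<420 and 80<y<260:
            z=.02; b=plane(t,cv2.boxPoints(((x,y),wh,a)),z)[:,:2]; e1=b[1]-b[0];e2=b[2]-b[1]
            print('px800',round(x/k),round(y/k),'c',b.mean(0),'L',np.linalg.norm(e1),np.linalg.norm(e2),'ang',np.degrees(np.arctan2(e1[1],e1[0])),np.degrees(np.arctan2(e2[1],e2[0])))
E
```

```text
hl [0.447 0.065 0.017 0.003] reach 0.452
hs [ 0.443 -0.053  0.015  0.001] reach 0.446
tallrim [ 0.404 -0.172  0.067  0.002] reach 0.439
shortrim [0.365 0.284 0.046 0.002] reach 0.462
bat [0.415 0.163 0.041 0.004] reach 0.446
trayc [0.607 0.25  0.019 0.004] reach 0.656
tray_ul [0.66  0.291 0.01  0.001] reach 0.721
tray_lr [0.553 0.211 0.018 0.005] reach 0.592
case_ll [0.576 0.092 0.013 0.008] reach 0.583
case_lr [ 0.559 -0.085  0.023  0.004] reach 0.565
rack_bl [ 0.548 -0.208  0.012  0.004] reach 0.586
rack_br [ 0.536 -0.25   0.018  0.001] reach 0.591
rack_tr [ 0.693 -0.28   0.017  0.002] reach 0.747
rack_tl [ 0.701 -0.238  0.008  0.004] reach 0.741
px800 593 382 c [ 0.348 -0.279] L 0.06273413263015391 0.05554980414569441 ang -88.7420466409039 178.35483826040854
px800 545 356 c [ 0.401 -0.179] L 0.04498590094921222 0.029164077072246466 ang -62.455837209969516 -153.95435209020155
px800 383 348 c [0.41  0.163] L 0.01979644571752772 0.023192404816126992 ang -88.5962544177847 -178.3308963487617
px800 486 338 c [ 0.437 -0.054] L 0.026601735969625742 0.09330874360104766 ang -88.62910958602653 -179.95419562009036
px800 430 333 c [0.443 0.065] L 0.12915306078035024 0.030084443632318568 ang -9.072040288391252 -99.12466649219115
px800 572 258 c [ 0.614 -0.241] L 0.15782010250029196 0.05395012345567374 ang -11.08476952956188 -99.27294118721011
px800 466 211 c [ 0.719 -0.011] L 0.31977960039349856 0.19092409052664427 ang -5.1410829429053075 -95.55395462005376
```

>>> {"name": "jog_arm", "arguments": {"deltas": [[0.014,-0.035,-0.003,0,0,-0.056,1],[0.014,-0.035,-0.003,0,0,-0.056,1],[0.014,-0.035,-0.003,0,0,-0.056,1],[0.014,-0.035,-0.003,0,0,-0.056,1],[0.014,-0.035,-0.003,0,0,-0.056,1],[0.014,-0.035,-0.003,0,0,-0.056,1],[0.014,-0.035,-0.003,0,0,-0.056,1],[0.014,-0.035,-0.003,0,0,-0.056,1],[0.014,-0.035,-0.003,0,0,-0.056,1],[0.01,-0.036,-0.003,0,0,-0.056,1]], "newtons": 30}}

```text
t: 1.15
eef_pos: [0.3654, 0.2825, 0.1974]
tool_rot: [0.0, 0.439, 0.899, 0.0]
contact_force: [1.0, -0.4, 0.3]
gripper_width: 0.998
grasp_force: 0.0
```

>>> {"name": "jog_arm", "arguments": {"deltas": [[0,0,0,0,0,0,1],[0,0,0,0,0,0,1],[0,0,0,0,0,0,1]]}}

```text
t: 1.45
eef_pos: [0.3645, 0.2851, 0.1976]
tool_rot: [-0.0, 0.437, 0.9, 0.0]
contact_force: [-0.9, 0.7, 0.5]
gripper_width: 0.997
grasp_force: 0.0
```

```bash
python3 - <<'E'
from h import *
c=snap('wrist','w1'); t=snap('top','top1'); o=bot.get_obs(); print(o['t'],o['eef_pos'],o['tool_rot'],o['q'],c['eye'])
im=c['img'][:,:,::-1]; im2=cv2.resize(t['img'][100:300,180:420,::-1],(480,400))
b=np.zeros((400,1000,3),np.uint8); b[:384,:512]=im; b[:,520:]=im2; cv2.imwrite('pics/v1.png',cv2.resize(b,(800,320)))
E
```

```text
1.55 [0.36442057 0.28531194 0.19755301] [-3.12443531e-05  4.36542320e-01  8.99683704e-01  1.85128801e-04] [-1.01297867  0.15923338  0.23832738  2.0903199  -0.04816497  0.89670542
 -0.08019706] [0.31834685 0.34287967 0.34425007]
```

View pics/v1.png

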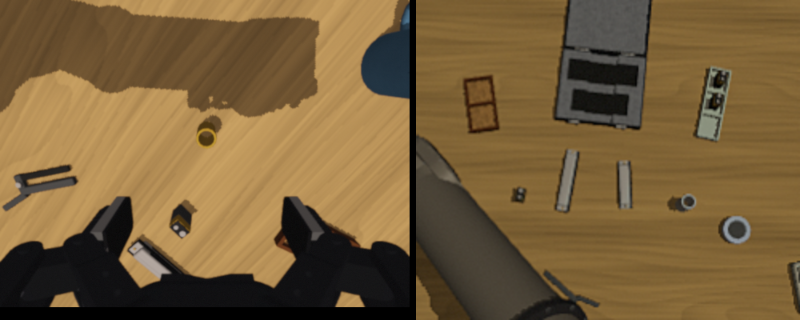

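The wrist view shows the brass slide's ring at about (207,133), the battery at (181,222), and the end of the long harp at (150,255). Now to measure.

```bash
python3 - <<'E'
from h import *
np.set_printoptions(precision=4,suppress=True)
c=load('w1'); t=load('top0')
hsv=cv2.cvtColor(c['img'],cv2.COLOR_RGB2HSV)
x0,y0=235,140; h=hsv[y0:200,x0:285]
m=cv2.inRange(h,(18,190,60),(35,255,255)); C,_=cv2.findContours(m,cv2.RETR_EXTERNAL,cv2.CHAIN_APPROX_NONE)
k=max(C,key=cv2.contourArea); print(cv2.contourArea(k)); (u,v),r=cv2.minEnclosingCircle(k); print(u+x0,v+y0,r, plane(c,[(u+x0,v+y0),(u+x0+r,v+y0)],.05))
big=cv2.resize(c['img'][130:330,140:300,::-1],None,fx=3,fy=3,interpolation=cv2.INTER_CUBIC)
tt=load('top1')['img'][120:200,190:270,::-1]; ra=cv2.resize(tt,(300,300)); ra2=cv2.resize(load('side0')['img'][150:250,160:260,::-1],(300,300))
b=np.zeros((600,790,3),np.uint8); b[:,:480]=big; b[:300,490:]=ra; b[300:,490:]=ra2; cv2.imwrite('pics/v2.png',b)
E
```

```text
517.5
257.0 168.0 15.297158241271973 [[0.359  0.2891 0.05  ]
 [0.3703 0.298  0.05  ]]
```

View pics/v2.png

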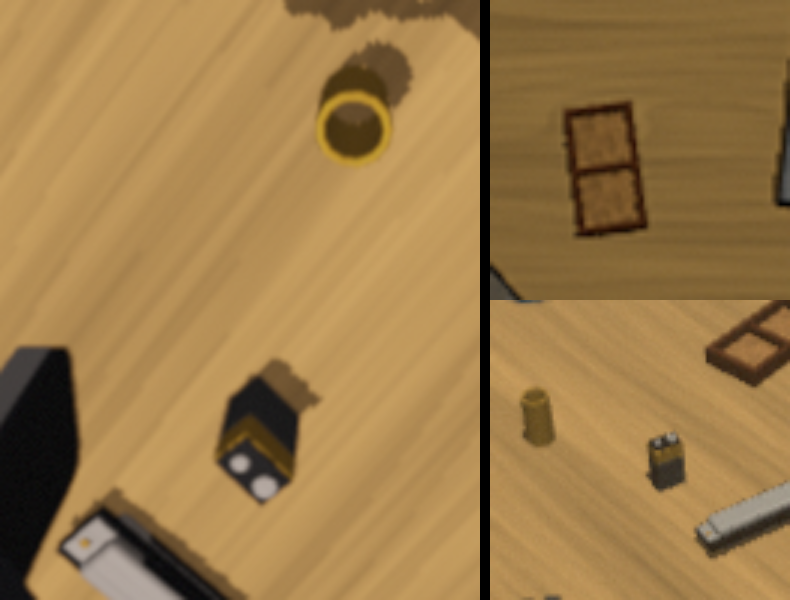

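The crop shows the brass rim centre at (354,127), the battery terminals at (240,463) and (265,487), and the tray corners in the top inset.

```bash
python3 - <<'E'
from h import *
np.set_printoptions(precision=4,suppress=True)
c=load('w1'); t=load('top0');s=load('side0')
P=np.array([(354,127),(240,463),(265,487)])/3+(140,130)
print(plane(c,P[:1],.05),'\n',plane(c,P[1:],.049))
print('tri rim',tri(c,P[:1],t,[np.array((323,367))*.64]),tri(c,P[:1],s,[(160+47/3,150+95/3)]))
print('tri bat',tri(c,[P[1:].mean(0)],t,[np.array((382,344.5))*.64]),tri(c,[P[1:].mean(0)],s,[(160+174/3,150+139/3)]))
q=plane(t,np.array([(75,107),(141,103),(156,227),(87,236)])/3.75+(190,120),.018); print('tray',q,q.mean(0),np.linalg.norm(np.diff(q,axis=0),axis=1))
# projected centre of compartments via divider
E
```

```text
[[0.3623 0.2864 0.05  ]] 
 [[0.4061 0.1649 0.049 ]
 [0.419  0.1624 0.049 ]]
tri rim [[0.3638 0.2847 0.0412 0.0003]] [[0.3651 0.2848 0.0465 0.0048]]
tri bat [[0.4126 0.1638 0.0491 0.0003]] [[0.4137 0.1622 0.0469 0.001 ]]
tray [[0.6608 0.2904 0.018 ]
 [0.666  0.2304 0.018 ]
 [0.5508 0.2125 0.018 ]
 [0.5411 0.274  0.018 ]] [0.6047 0.2518 0.018 ] [0.0602 0.1166 0.0623]
```

>>> {"name": "jog_arm", "arguments": {"deltas": [[-0.001,0,-0.03,0,0,0,0.8],[0,0,-0.04,0,0,0,0.7],[0,0,-0.04,0,0,0,0.7],[0,0,-0.03,0,0,0,0.7],[0,0,-0.0175,0,0,0,0.7],[0,0,0,0,0,0,0.1],[0,0,0,0,0,0,0.1],[0,0,0,0,0,0,0.1],[0,0,0,0,0,0,0.1],[0,0,0,0,0,0,0.1]], "newtons": 30}}

```text
t: 2.55
eef_pos: [0.3642, 0.2846, 0.0408]
tool_rot: [0.0, 0.438, 0.899, 0.001]
contact_force: [0.4, 0.1, 1.8]
gripper_width: 0.265
grasp_force: 29.7
```

>>> {"name": "jog_arm", "arguments": {"deltas": [[0,0,0,0,0,0,0.1],[0,0,0,0,0,0,0.1],[0,0,0,0,0,0,0.1]]}}

```text
t: 2.85
eef_pos: [0.3643, 0.2846, 0.0407]
tool_rot: [0.0, 0.438, 0.899, 0.001]
contact_force: [-0.6, -0.6, 6.9]
gripper_width: 0.265
grasp_force: 30.2
```

>>> {"name": "jog_arm", "arguments": {"deltas": [[0,0,0.02,0,0,0,0.1],[0,0,0.04,0,0,0,0.1],[0.028,-0.003,0.04,0,0,0,0.1],[0.04,-0.005,0,0,0,0,0.1],[0.04,-0.005,0,0,0,0,0.1],[0.04,-0.005,0,0,0,0,0.1],[0.04,-0.005,0,0,0,0,0.1],[0.04,-0.003,0,0,0,0,0.1],[0.03,-0.003,0,0,0,0,0.1],[0.01,0,0,0,0,0,0.1]]}}

```text
t: 3.85
eef_pos: [0.6348, 0.2531, 0.1397]
tool_rot: [0.001, 0.439, 0.899, -0.0]
contact_force: [0.1, 0.8, -1.1]
gripper_width: 0.271
grasp_force: 29.6
```

>>> {"name": "jog_arm", "arguments": {"deltas": [[0,0,0,0,0,0,0.1],[0,0,0,0,0,0,0.1]]}}

```text
t: 4.05
eef_pos: [0.6303, 0.2554, 0.1395]
tool_rot: [-0.001, 0.437, 0.899, -0.0]
contact_force: [0.3, 0.3, -0.1]
gripper_width: 0.267
grasp_force: 29.6
```

```bash
python3 - <<'E'
from h import *
c=snap('wrist','w2'); o=bot.get_obs(); print(o['t'],o['eef_pos'],o['gripper_width'],o['q'])
cv2.imwrite('pics/v3.png',cv2.resize(c['img'][:,:,::-1],(800,600)))
E
```

```text
4.1 [0.63003414 0.25573705 0.13966674] 0.2634237219461402 [-0.66675798  0.58196546  0.27490681  1.63263205 -0.1850279   0.95416839
  0.33891815]
```

View pics/v3.png

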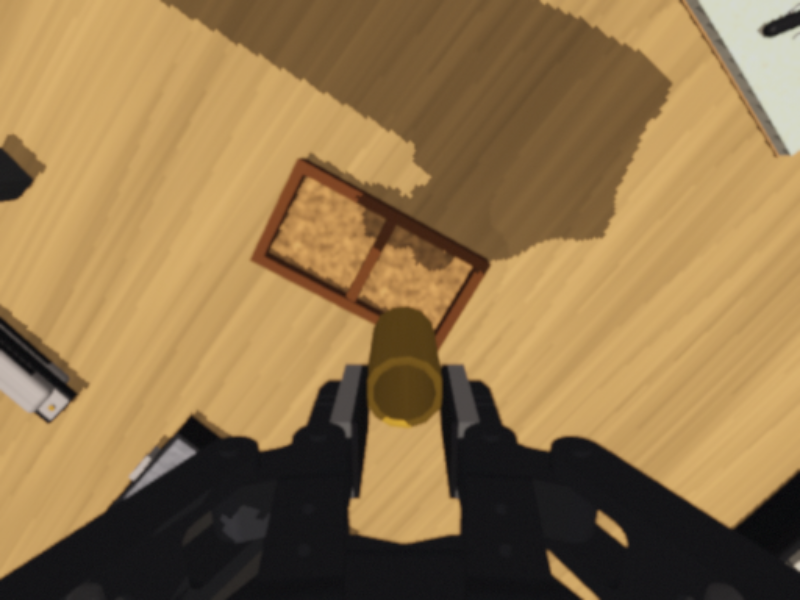

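The slide is held upright, with its rim at (405,390). Three tray corners are visible, at (303,158), (490,264) and (252,258), with the divider ends at (395,210) and (352,300).

```bash
python3 - <<'E'
from h import *
np.set_printoptions(precision=4,suppress=True)
c=load('w2'); q=plane(c,np.array([(303,158),(490,264),(252,258)])*.64,.018)
ctr=(q[1]+q[2])/2; ax=q[1]-q[0]; print(q,ctr,np.linalg.norm(ax),np.linalg.norm(q[2]-q[0]),np.degrees(np.arctan2(ax[1],ax[0])))
a=ax[:2]/np.linalg.norm(ax[:2]); print('far',ctr[:2]+.028*a,'near',ctr[:2]-.028*a)
print('rim',plane(c,[np.array((405,390))*.64],.149))
E
```

```text
[[0.5463 0.2764 0.018 ]
 [0.6597 0.2934 0.018 ]
 [0.5545 0.2154 0.018 ]] [0.6071 0.2544 0.018 ] 0.11462475013557936 0.06150429663360818 8.543301383963856
far [0.6348 0.2586] near [0.5794 0.2503]
rim [[0.6283 0.2575 0.149 ]]
```

>>> {"name": "jog_arm", "arguments": {"deltas": [[0.004,0.001,-0.03,0,0,0,0.1],[0,0,-0.03,0,0,0,0.1],[0,0,-0.02,0,0,0,0.1],[0,0,-0.01,0,0,0,0.1],[0,0,0,0,0,0,0.1],[0,0,0,0,0,0,0.1]]}}

```text
t: 4.7
eef_pos: [0.636, 0.2566, 0.0511]
tool_rot: [0.0, 0.437, 0.899, 0.001]
contact_force: [0.3, -0.1, -1.2]
gripper_width: 0.263
grasp_force: 29.6
```

>>> {"name": "jog_arm", "arguments": {"deltas": [[0,0,-0.003,0,0,0,0.1],[0,0,-0.002,0,0,0,0.1],[0,0,0,0,0,0,0.1],[0,0,0,0,0,0,0.4],[0,0,0,0,0,0,0.5],[0,0,0,0,0,0,0.5],[0,0,0,0,0,0,0.6],[0,0,0.02,0,0,0,0.6],[0,0,0.04,0,0,0,0.6],[0,0,0.04,0,0,0,0.6]]}}

```text
t: 5.7
eef_pos: [0.6351, 0.2557, 0.1452]
tool_rot: [-0.001, 0.438, 0.899, -0.001]
contact_force: [0.5, 0.2, 0.3]
gripper_width: 0.602
grasp_force: 0.0
```

>>> {"name": "jog_arm", "arguments": {"deltas": [[-0.01,-0.005,0.03,0,0,0.08,0.7],[-0.03,-0.012,0.01,0,0,0.08,0.8],[-0.03,-0.012,0,0,0,0.08,0.8],[-0.03,-0.012,0,0,0,0.08,0.8],[-0.03,-0.012,0,0,0,0.08,0.8],[-0.03,-0.012,0,0,0,0.08,0.8],[-0.03,-0.012,0,0,0,0.08,0.8],[-0.022,-0.01,-0.01,0,0,0.08,0.8],[-0.01,-0.005,-0.01,0,0,0.08,0.8],[0,0,0,0,0,0,0.8]]}}

```text
t: 6.7
eef_pos: [0.4117, 0.1628, 0.1641]
tool_rot: [-0.001, 0.093, 0.996, -0.001]
contact_force: [-0.1, 0.6, -0.4]
gripper_width: 0.8
grasp_force: 0.0
```

>>> {"name": "jog_arm", "arguments": {"deltas": [[0,0,0,0,0,0,0.8],[0,0,0,0,0,0,0.8]]}}

```text
t: 6.9
eef_pos: [0.4151, 0.1647, 0.1656]
tool_rot: [0.001, 0.094, 0.996, 0.0]
contact_force: [0.4, 0.1, 0.7]
gripper_width: 0.798
grasp_force: 0.0
```

```bash
python3 - <<'E'
from h import *
c=snap('wrist','w3'); t=snap('top','top3'); o=bot.get_obs(); print(o['t'],o['eef_pos'],o['tool_rot'],o['q'])
b=np.zeros((600,800,3),np.uint8); b[:384,:512]=c['img'][:,:,::-1]; b[:300,515:]=cv2.resize(t['img'][130:230,190:285,::-1],(285,300)); b[390:590,:300]=cv2.resize(t['img'][120:220,320:470,::-1],(300,200))
cv2.imwrite('pics/v4.png',b)
E
```

```text
7.0 [0.41482714 0.16461839 0.1654299 ] [5.07580799e-04 9.32512511e-02 9.95642433e-01 3.01915748e-04] [-0.64342514  0.17800705  0.14017783  2.15277568 -0.03400999  0.81162942
  0.90197362]
```

View pics/v4.png

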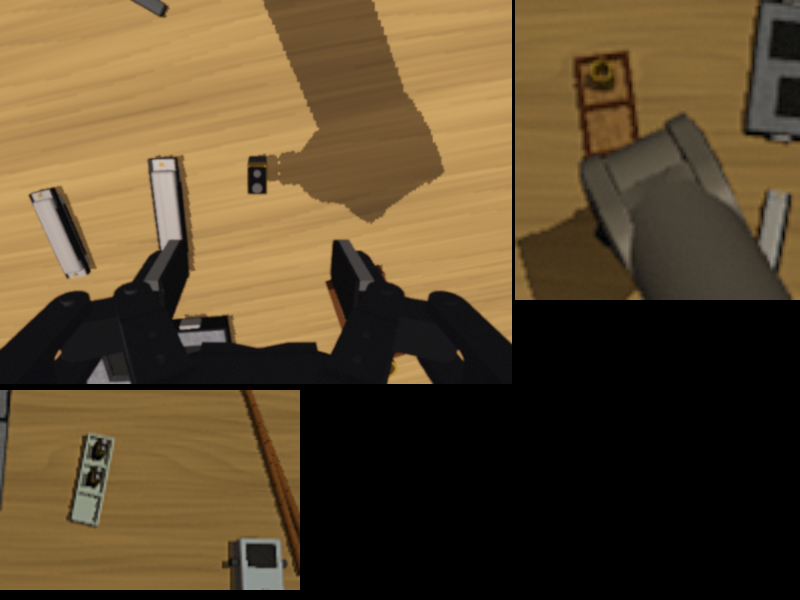

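The brass slide stands in the tray's far compartment. The battery is square to the tool, with its terminals at (257,174) and (257,187). The short harp's corners are at (31,193), (57,188), (88,270) and (67,275).

```bash
python3 - <<'E'
from h import *
np.set_printoptions(precision=4,suppress=True)
c=load('w3'); t=load('top3');s=load('side0')
print('bat',plane(c,[(257,174),(257,187)],.049))
def ang(a,b): d=b-a; return np.degrees(np.arctan2(d[1],d[0]))
q=plane(c,[(33,192),(54,188),(86,271),(66,275)],.02); print('short',q,q.mean(0),ang(q[3],q[0]),ang(q[2],q[1]),np.linalg.norm(q[3]-q[0]))
q=plane(t,np.array([(70,130),(96,136),(114,47),(88,43)])/2+(320,120),.018); print('rack',q,q.mean(0),np.linalg.norm(np.diff(q,axis=0),axis=1),ang(q[0],q[3]),ang(q[1],q[2]))
k=.64
print(plane(s,np.array([(572,408),(590,427),(671,385),(651,371)])*k,.018))
E
```

```text
bat [[0.4064 0.1647 0.049 ]
 [0.4177 0.1625 0.049 ]]
short [[ 0.3896 -0.0561  0.02  ]
 [ 0.3898 -0.0333  0.02  ]
 [ 0.4827 -0.0338  0.02  ]
 [ 0.4835 -0.0573  0.02  ]] [ 0.4364 -0.0451  0.02  ] 179.27771158879588 179.72098631501495 0.09396724055171671
rack [[ 0.5454 -0.202   0.018 ]
 [ 0.5362 -0.2456  0.018 ]
 [ 0.6927 -0.2804  0.018 ]
 [ 0.6987 -0.2358  0.018 ]] [ 0.6182 -0.241   0.018 ] [0.0445 0.1603 0.045 ] -12.436248104538139 -12.528461995657752
[[ 0.5455 -0.2113  0.018 ]
 [ 0.5364 -0.2501  0.018 ]
 [ 0.6908 -0.2796  0.018 ]
 [ 0.6936 -0.2435  0.018 ]]
```

>>> {"name": "jog_arm", "arguments": {"deltas": [[-0.003,-0.001,-0.03,0,0,0,0.7],[0,0,-0.04,0,0,0,0.65],[0,0,-0.035,0,0,0,0.65],[0,0,-0.02,0,0,0,0.65],[0,0,0,0,0,0,0.1],[0,0,0,0,0,0,0.05],[0,0,0,0,0,0,0.05],[0,0,0,0,0,0,0.05],[0,0,0,0,0,0,0.05],[0,0,0,0,0,0,0.05]], "newtons": 30}}

```text
t: 8.0
eef_pos: [0.4118, 0.1637, 0.041]
tool_rot: [0.001, 0.093, 0.996, 0.001]
contact_force: [0.2, 0.2, 6.3]
gripper_width: 0.171
grasp_force: 31.5
```

>>> {"name": "jog_arm", "arguments": {"deltas": [[0,0,0.02,0,0,0,0.05],[0,0,0.04,0,0,0,0.05],[0.005,-0.012,0.04,0,0,0,0.05],[0.014,-0.035,0.01,0,0,0,0.05],[0.016,-0.04,0,0,0,0,0.05],[0.016,-0.04,0,0,0,-0.02,0.05],[0.016,-0.04,0,0,0,0,0.05],[0.016,-0.04,0,0,0,0,0.05],[0.016,-0.04,0,0,0,0,0.05],[0.016,-0.04,0,0,0,0,0.05]]}}

```text
t: 9.0
eef_pos: [0.5259, -0.1255, 0.1501]
tool_rot: [-0.0, 0.103, 0.995, 0.0]
contact_force: [0.4, 0.1, -1.1]
gripper_width: 0.168
grasp_force: 29.3
```

>>> {"name": "jog_arm", "arguments": {"deltas": [[0.016,-0.04,0,0,0,0,0.05],[0.014,-0.035,0,0,0,0,0.05],[0.01,-0.025,0,0,0,0,0.05],[0.002,-0.01,0,0,0,0,0.05],[0,0,0,0,0,0,0.05],[0,0,0,0,0,0,0.05]]}}

```text
t: 9.6
eef_pos: [0.5673, -0.2324, 0.1497]
tool_rot: [-0.001, 0.102, 0.995, 0.001]
contact_force: [0.1, 0.2, 0.4]
gripper_width: 0.17
grasp_force: 29.3
```

```bash
python3 - <<'E'
from h import *
c=snap('wrist','w4'); o=bot.get_obs(); print(o['t'],o['eef_pos'],o['tool_rot'],o['q'],o['grasp_force'])
cv2.imwrite('pics/v5.png',cv2.resize(c['img'][:,:,::-1],(800,600)))
E
```

```text
9.65 [ 0.56741874 -0.23188566  0.14978596] [-4.64684479e-04  1.01803035e-01  9.94804243e-01  6.66721894e-04] [ 0.04713757  0.47163336  0.31980634  1.79862683 -0.18452329  0.90163894
  1.81629929] 29.30474817752838
```

View pics/v5.png

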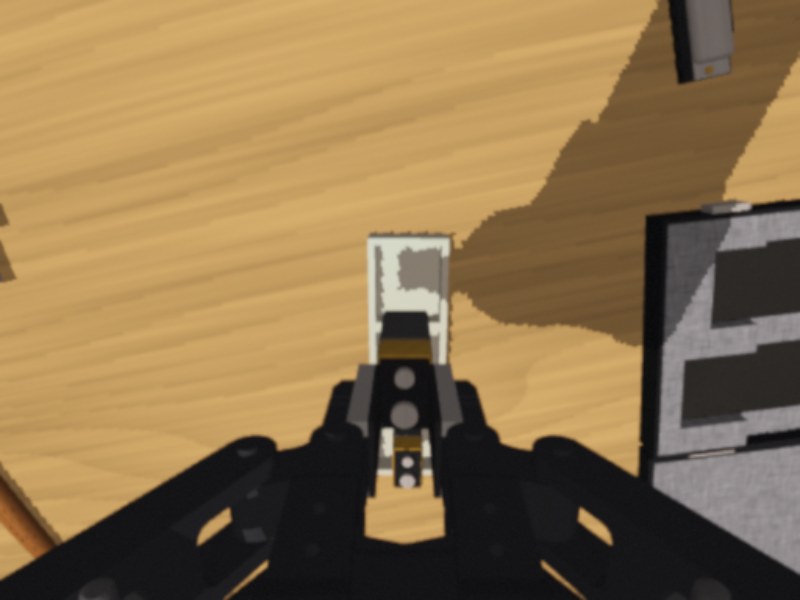

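The battery is held in line with the rack. The rack's near-end corners are at (368,236) and (450,235).

```bash
python3 - <<'E'
from h import *
np.set_printoptions(precision=4,suppress=True)
c=load('w4'); q=plane(c,np.array([(368,236),(450,235)])*.64,.018); print(q,np.linalg.norm(q[0]-q[1]))
d=q[1]-q[0]; d/=np.linalg.norm(d); n=np.array([d[1],-d[0]]); n*=np.sign(n[0]); print('pocket',q.mean(0)[:2]+.028*n,np.degrees(np.arctan2(n[1],n[0])))
print('term',plane(c,np.array([(404,378),(404,414)])*.64,.158))
q=plane(c,np.array([(647,214),(641,458)])*.64,.02); print('case edge',q)
E
```

```text
[[ 0.5378 -0.2471  0.018 ]
 [ 0.5467 -0.202   0.018 ]] 0.04600428849132268
pocket [ 0.5698 -0.23  ] -11.126715124411406
term [[ 0.5607 -0.2315  0.158 ]
 [ 0.5728 -0.234   0.158 ]]
case edge [[ 0.5569 -0.0921  0.02  ]
 [ 0.7156 -0.1057  0.02  ]]
```

>>> {"name": "jog_arm", "arguments": {"deltas": [[0.003,0.001,-0.03,0,0,0,0.05],[0,0,-0.035,0,0,0,0.05],[0,0,-0.025,0,0,0,0.05],[0,0,-0.01,0,0,0,0.05],[0,0,0,0,0,0,0.05],[0,0,-0.003,0,0,0,0.05],[0,0,-0.002,0,0,0,0.05],[0,0,0,0,0,0,0.05]]}}

```text
t: 10.45
eef_pos: [0.5713, -0.2331, 0.0459]
tool_rot: [0.001, 0.103, 0.995, -0.0]
contact_force: [-0.5, 0.5, -0.8]
gripper_width: 0.176
grasp_force: 29.3
```

>>> {"name": "jog_arm", "arguments": {"deltas": [[0,0,0,0,0,0,0.4],[0,0,0,0,0,0,0.45],[0,0,0,0,0,0,0.45],[0,0,0.02,0,0,0,0.45],[0,0,0.04,0,0,0,0.5],[0,0,0.04,0,0,0,0.6],[-0.02,0.007,0.02,0,0,0,0.7],[-0.03,0.011,0.01,0,0,0,0.7],[-0.03,0.011,0,0,0,0,0.7],[-0.03,0.011,0,0,0,0,0.7]]}}

```text
t: 11.45
eef_pos: [0.4599, -0.1927, 0.1755]
tool_rot: [0.001, 0.103, 0.995, 0.0]
contact_force: [-1.5, -0.9, 0.0]
gripper_width: 0.701
grasp_force: 0.0
```

>>> {"name": "jog_arm", "arguments": {"deltas": [[-0.03,0.01,0,0,0,0,0.7],[-0.02,0.007,0,0,0,0,0.7],[-0.006,0.003,0,0,0,0,0.7],[0,0,0,0,0,0,0.7],[0,0,0,0,0,0,0.7]]}}

```text
t: 11.95
eef_pos: [0.4062, -0.1733, 0.1754]
tool_rot: [0.001, 0.103, 0.995, -0.0]
contact_force: [-0.3, 0.5, 0.2]
gripper_width: 0.701
grasp_force: 0.0
```

```bash
python3 - <<'E'
from h import *
c=snap('wrist','w5'); s=snap('side','side5'); o=bot.get_obs(); print(o['t'],o['eef_pos'],o['tool_rot'],o['q'])
b=np.zeros((600,800,3),np.uint8); b[:384,:512]=c['img'][:,:,::-1]; b[390:590,:520]=cv2.resize(s['img'][220:320,250:510,::-1],(520,200))
cv2.imwrite('pics/v6.png',b)
E
```

```text
12.05 [ 0.40610133 -0.17331688  0.17519303] [ 4.50312224e-04  1.02645207e-01  9.94717900e-01 -2.43062452e-04] [-0.0508101   0.15565848  0.34668425  2.16366488 -0.07091835  0.83167005
  1.70491484]
```

View pics/v6.png

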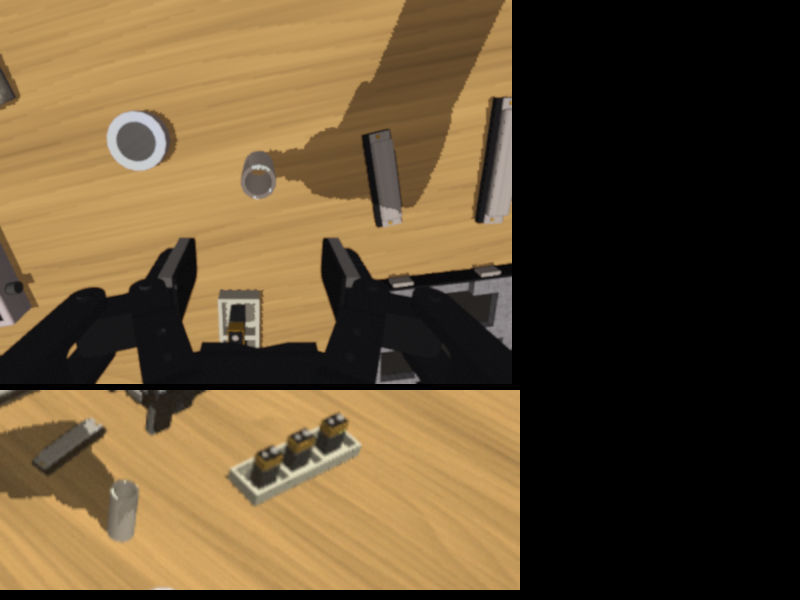

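The battery stands in the rack pocket. The white slide's rim is centred at (259,181), and the short harp's corners are (364,134), (388,130), (401,222) and (379,226).

```bash
python3 - <<'E'
from h import *
np.set_printoptions(precision=4,suppress=True)
c=load('w5'); t=load('top0')
print(plane(c,[(259,181)],.068), tri(c,[(259,181)],t,[np.array((546,352))*.64]))
q=plane(c,[(368,132),(388,130),(401,222),(380,226)],.02); w=plane(load('w3'),[(33,192),(54,188),(86,271),(66,275)],.02)
print(q,q.mean(0))
def ang(a,b): d=b-a; return np.degrees(np.arctan2(d[1],d[0]))
print(ang(q[0],q[3]),ang(q[1],q[2]))
q=plane(c,[(493,97),(511,99),(502,221),(480,221)],.024);print(q,ang(q[0],q[3]),ang(q[1],q[2]),q.mean(0))
print('tri harp short/long corners',tri(c,[(368,132),(401,222)],load('w3'),[(33,192),(86,271)]))
E
```

```text
[[ 0.4015 -0.1723  0.068 ]] [[ 0.404  -0.1729  0.0589  0.0002]]
[[ 0.3886 -0.0648  0.02  ]
 [ 0.3905 -0.0458  0.02  ]
 [ 0.4871 -0.041   0.02  ]
 [ 0.4869 -0.0629  0.02  ]] [ 0.4383 -0.0536  0.02  ]
1.0894185887221297 2.8760870497907747
[[0.3787 0.0532 0.024 ]
 [0.3838 0.0707 0.024 ]
 [0.5069 0.0632 0.024 ]
 [0.5017 0.0395 0.024 ]] -6.346370067772805 -3.4694508422702888 [0.4428 0.0566 0.024 ]
tri harp short/long corners [[ 0.3905 -0.0623  0.0122  0.0008]
 [ 0.4879 -0.0389  0.0139  0.0041]]
```

>>> {"name": "jog_arm", "arguments": {"deltas": [[-0.004,0.001,-0.03,0,0,0,0.7],[0,0,-0.04,0,0,0,0.7],[0,0,-0.035,0,0,0,0.7],[0,0,-0.024,0,0,0,0.7],[0,0,0,0,0,0,0.1],[0,0,0,0,0,0,0.1],[0,0,0,0,0,0,0.1],[0,0,0,0,0,0,0.1],[0,0,0,0,0,0,0.1],[0,0,0,0,0,0,0.1]]}}

```text
t: 13.05
eef_pos: [0.4012, -0.172, 0.0466]
tool_rot: [0.001, 0.103, 0.995, 0.0]
contact_force: [0.1, 0.3, -0.7]
gripper_width: 0.329
grasp_force: 32.1
```

>>> {"name": "jog_arm", "arguments": {"deltas": [[0,0,0.02,0,0,0,0.1],[0,0,0.04,0,0,0,0.1],[0.005,0.012,0.04,0,0,0.03,0.1],[0.012,0.03,0.02,0,0,0.03,0.1],[0.016,0.039,0,0,0,0.03,0.1],[0.016,0.039,0,0,0,0.03,0.1],[0.016,0.039,0,0,0,0.03,0.1],[0.016,0.039,0,0,0,0.03,0.1],[0.016,0.039,0,0,0,0.03,0.1],[0.016,0.039,0,0,0,0.03,0.1]]}}

```text
t: 14.05
eef_pos: [0.5141, 0.1057, 0.1663]
tool_rot: [0.0, -0.018, 1.0, 0.0]
contact_force: [0.9, -0.7, -0.6]
gripper_width: 0.323
grasp_force: 32.2
```

>>> {"name": "jog_arm", "arguments": {"deltas": [[0.016,0.039,0,0,0,0.03,0.1],[0.016,0.039,0,0,0,0.03,0.1],[0.016,0.035,0,0,0,0.04,0.1],[0.012,0.025,0,0,0,0,0.1],[0.004,0.007,0,0,0,0,0.1],[0,0,0,0,0,0,0.1],[0,0,0,0,0,0,0.1],[0,0,0,0,0,0,0.1]]}}

```text
t: 14.85
eef_pos: [0.5776, 0.247, 0.1661]
tool_rot: [-0.0, -0.066, 0.998, -0.0]
contact_force: [0.1, -0.1, -0.8]
gripper_width: 0.327
grasp_force: 32.1
```

```bash
python3 - <<'E'
from h import *
c=snap('wrist','w6'); o=bot.get_obs(); print(o['t'],o['eef_pos'],o['tool_rot'],o['q'],o['grasp_force'])
cv2.imwrite('pics/v7.png',cv2.resize(c['img'][:,:,::-1],(800,600)))
E
```

```text
14.9 [0.57761589 0.24718978 0.1661686 ] [-1.22889716e-04 -6.60008182e-02  9.97819494e-01 -3.66085116e-04] [-0.58389354  0.46215586  0.10739702  1.73698421 -0.05825681  0.94608484
  1.24932679] 32.12834164427477
```

View pics/v7.png

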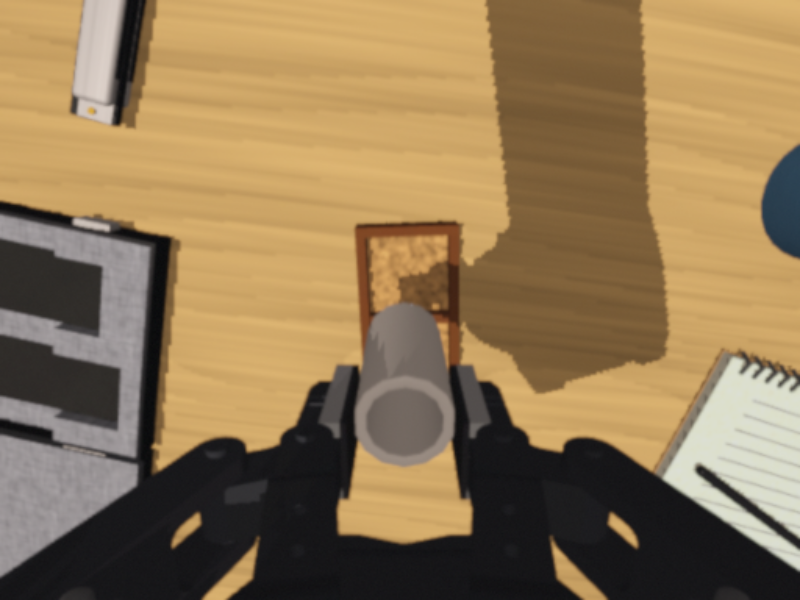

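The white slide is held upright, rim at (404,420). The tray's near-end corners are at (356,226) and (461,222).

```bash
python3 - <<'E'
from h import *
np.set_printoptions(precision=4,suppress=True)
c=load('w6'); q=plane(c,np.array([(356,226),(461,222)])*.64,.018); print(q,np.linalg.norm(q[0]-q[1]))
d=q[1]-q[0]; d/=np.linalg.norm(d); n=np.array([d[1],-d[0]]); n*=np.sign(n[0]); print('comp',q.mean(0)[:2]+.031*n,np.degrees(np.arctan2(n[1],n[0])))
print('rim',plane(c,[np.array((404,420))*.64],.188))
E
```

```text
[[0.5526 0.2147 0.018 ]
 [0.5422 0.2758 0.018 ]] 0.06202250360631144
comp [0.578  0.2504] 9.675557804152808
rim [[0.5773 0.2466 0.188 ]]
```

>>> {"name": "jog_arm", "arguments": {"deltas": [[0.001,0.003,-0.03,0,0,0,0.1],[0,0,-0.04,0,0,0,0.1],[0,0,-0.025,0,0,0,0.1],[0,0,-0.01,0,0,0,0.1],[0,0,-0.004,0,0,0,0.1],[0,0,-0.003,0,0,0,0.1],[0,0,-0.001,0,0,0,0.1],[0,0,0,0,0,0,0.1]]}}

```text
t: 15.7
eef_pos: [0.5795, 0.2523, 0.0541]
tool_rot: [0.001, -0.067, 0.998, 0.0]
contact_force: [0.2, -1.2, -0.4]
gripper_width: 0.33
grasp_force: 32.1
```

>>> {"name": "jog_arm", "arguments": {"deltas": [[0,0,0,0,0,0,0.4],[0,0,0,0,0,0,0.5],[0,0,0,0,0,0,0.6],[0,0,0,0,0,0,0.6],[0,0,0.02,0,0,0,0.6],[0,0,0.04,0,0,0,0.7],[0,0,0.04,0,0,0,0.7]]}}

```text
t: 16.4
eef_pos: [0.5781, 0.2517, 0.1534]
tool_rot: [-0.001, -0.067, 0.998, -0.0]
contact_force: [1.2, 0.4, 0.0]
gripper_width: 0.698
grasp_force: 0.0
```

>>> {"name": "jog_arm", "arguments": {"deltas": [[-0.013,-0.017,0.01,0,0,-0.03,0.8],[-0.02,-0.028,0.01,0,0,-0.04,0.9],[-0.022,-0.031,0,0,0,-0.05,0.9],[-0.022,-0.031,0,0,0,-0.05,0.9],[-0.022,-0.031,0,0,0,-0.05,0.9],[-0.02,-0.028,0,0,0,-0.05,0.9],[-0.014,-0.018,0,0,0,-0.02,0.9],[0,0,0,0,0,0,0.9],[0,0,0,0,0,0,0.9],[0,0,0,0,0,0,0.9]]}}

```text
t: 17.4
eef_pos: [0.4466, 0.069, 0.1733]
tool_rot: [0.0, 0.077, 0.997, 0.0]
contact_force: [0.4, 0.3, -0.7]
gripper_width: 0.901
grasp_force: 0.0
```

```bash
python3 - <<'E'
from h import *
c=snap('wrist','w7'); s=snap('side','side7'); o=bot.get_obs(); print(o['t'],o['eef_pos'],o['tool_rot'],o['q'])
b=np.zeros((600,800,3),np.uint8); b[:384,:512]=c['img'][:,:,::-1]; b[390:590,:360]=cv2.resize(s['img'][130:230,220:400,::-1],(360,200))
cv2.imwrite('pics/v8.png',b)
E
```

```text
17.5 [0.44642071 0.06901478 0.17303782] [1.79464704e-04 7.70293754e-02 9.97028804e-01 7.85644404e-05] [-0.47955424  0.17565364  0.21014105  2.13726923 -0.04933175  0.83267211
  1.17722622]
```

View pics/v8.png

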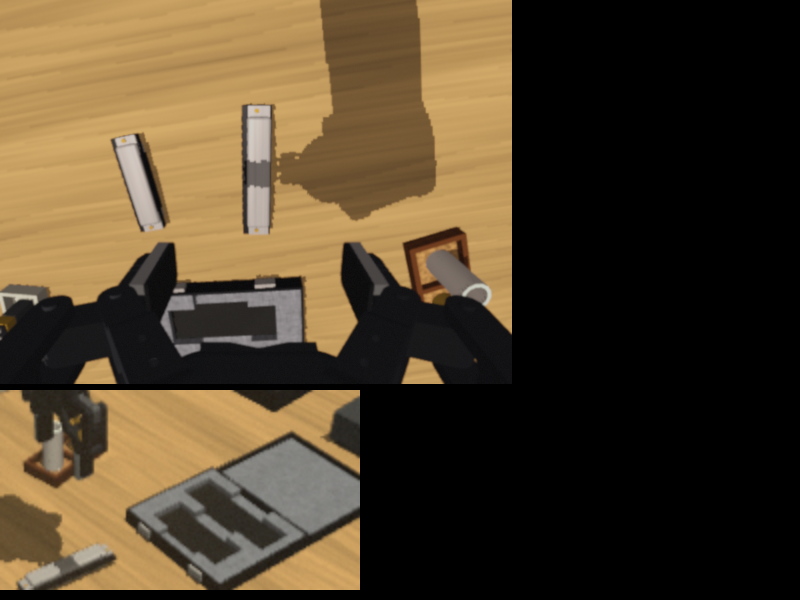

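The white slide stands in the near compartment. The long harp is straight below, with corners at (243,106), (271,105), (269,233) and (246,234). The case's near corner is at (303,278).

```bash
python3 - <<'E'
from h import *
np.set_printoptions(precision=4,suppress=True)
def ang(a,b): d=b-a; return np.degrees(np.arctan2(d[1],d[0]))
c=load('w7');t=load('top0')
q=plane(c,[(243,106),(271,105),(269,233),(246,234)],.022); print(q,q.mean(0),np.linalg.norm(q[1]-q[2]),ang(*q[[0,3]]),ang(*q[[1,2]]))
q=plane(c,[(116,139),(140,135),(163,228),(144,231)],.02); print('short',q.mean(0),ang(*q[[0,3]]),ang(*q[[1,2]]))
# case, top view: dark pockets and outline of base
img=t['img']; k=.64
g=cv2.cvtColor(img,cv2.COLOR_RGB2GRAY); x0,y0=268,128
roi=g[y0:178,x0:325]; m=cv2.inRange(roi,0,45); C,_=cv2.findContours(m,cv2.RETR_EXTERNAL,cv2.CHAIN_APPROX_NONE)
for a in C:
    if cv2.contourArea(a)>150:
        r=cv2.minAreaRect(a); b=plane(t,cv2.boxPoints(((r[0][0]+x0,r[0][1]+y0),r[1],r[2])),.012); print('dark',b.mean(0),[np.linalg.norm(b[i]-b[i+1]) for i in(0,1)],ang(b[0],b[1]),ang(b[1],b[2]))
cv2.imwrite('pics/v9.png',cv2.resize(img[80:185,258:340,::-1],None,fx=5.5,fy=5.5,interpolation=cv2.INTER_CUBIC))
E
```

```text
[[0.382  0.0647 0.022 ]
 [0.385  0.0898 0.022 ]
 [0.5092 0.0696 0.022 ]
 [0.5066 0.0464 0.022 ]] [0.4457 0.0676 0.022 ] 0.12578804423753687 -8.346434409599869 -9.226668377632151
short [ 0.4403 -0.0469  0.02  ] 1.2769013833965468 -0.7345963135782838
dark [0.6155 0.0013 0.012 ] [np.float64(0.047670369001540785), np.float64(0.1185493965777224)] -4.878244906745206 -94.83831605368634
dark [ 0.6811 -0.0048  0.012 ] [np.float64(0.04895302759297814), np.float64(0.1491087859858662)] -4.876277112992374 -94.9966784686679
```

View pics/v9.png

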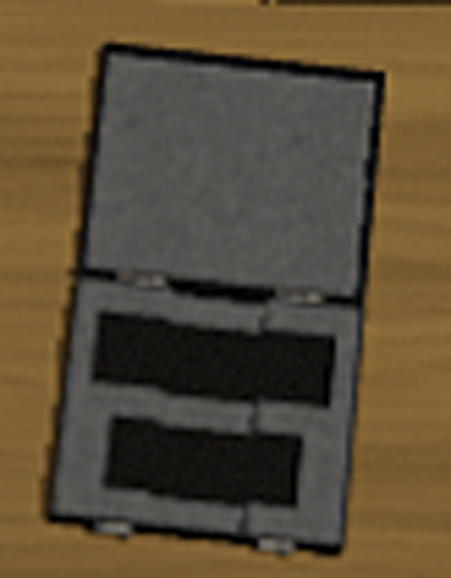

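Pocket centres in the case image agree with the given sizes: long (0.681,-0.005), short (0.6155,0.001), yaw -4.9°. Next I grasp the long harp.

>>> {"name": "jog_arm", "arguments": {"deltas": [[-0.001,-0.002,-0.04,0,0,0,0.8],[0,0,-0.04,0,0,0,0.7],[0,0,-0.04,0,0,0,0.6],[0,0,-0.018,0,0,0,0.6],[0,0,-0.008,0,0,0,0.6],[0,0,0,0,0,0,0.1],[0,0,0,0,0,0,0.1],[0,0,0,0,0,0,0.1],[0,0,0,0,0,0,0.1],[0,0,0,0,0,0,0.1]], "newtons": 45}}

```text
t: 18.5
eef_pos: [0.4453, 0.0663, 0.0277]
tool_rot: [0.001, 0.078, 0.997, 0.0]
contact_force: [-0.3, -0.3, 0.4]
gripper_width: 0.1
grasp_force: 0.0
```

>>> {"name": "jog_arm", "arguments": {"deltas": [[0,0,0,0,0,0,0.1],[0,0,0,0,0,0,0.1]]}}

```text
t: 18.7
eef_pos: [0.4449, 0.0661, 0.0272]
tool_rot: [0.0, 0.078, 0.997, 0.0]
contact_force: [-0.2, 0.4, -0.4]
gripper_width: 0.1
grasp_force: 0.0
```

The fingers closed on nothing, so I need to look.

```bash
python3 - <<'E'
from h import *
c=snap('wrist','w8'); s=snap('side','side8'); 
b=np.zeros((384,800,3),np.uint8); b[:384,:512]=c['img'][:,:,::-1]; b[:288,512:]=cv2.resize(s['img'][170:266,200:296,::-1],(288,288),interpolation=cv2.INTER_CUBIC)
cv2.imwrite('pics/v10.png',b)
E
```

```text
(no output)
```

View pics/v10.png

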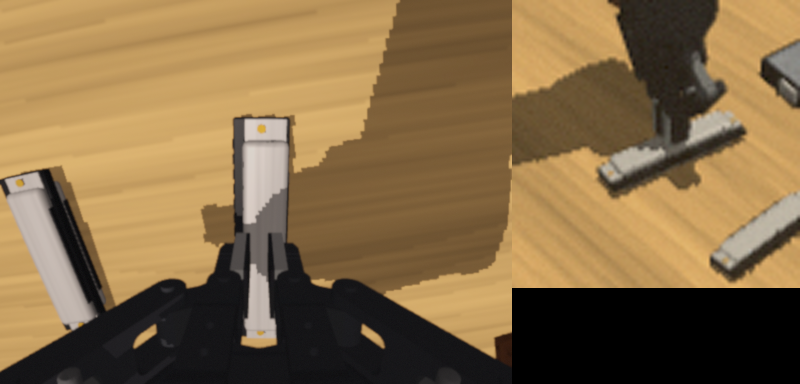

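The fingers seem to have closed on top of the harp: the tips are at about (668,140) in the side inset. I'll check where the tips should project.

```bash
python3 - <<'E'
from h import *
np.set_printoptions(precision=4,suppress=True)
o=bot.get_obs(); e=np.array(o['eef_pos']); r=rot(o['tool_rot']); print(o['t'],e,o['contact_force'],o['gripper_width'],o['grasp_force'])
c=load('w8');s=load('side8'); print('eye in tool',r.T@(np.array(c['eye'])-e), 'w1', )
for h in (-.01,0,.01,.022):
    P=[e+r@np.array([x,y,h]) for x in(-.011,.011) for y in (-.006,.006)]
    print(h,'wrist',proj(c,P).ravel(),'side inset',((proj(s,P)-(200,170))*3+(512,0)).ravel())
q=plane(c,[(245,118),(289,118),(272,337),(243,337)],.024); print(q,q.mean(0))
q=plane(c,[(245,118),(289,118),(272,337),(243,337)],.0); print(q,np.linalg.norm(q[0]-q[1]))
E
```

```text
18.8 [0.4448 0.0661 0.0271] [-0.482  -0.5718 -0.1079] 0.09747466101559467 0.0
eye in tool [ 0.0743 -0.0004 -0.1467] w1
-0.01 wrist [247.1798 275.9251 271.7817 275.8837 246.5864 234.7224 272.3142 234.6798] side inset [682.6183 127.7846 674.8834 119.5536 659.9091 137.6874 652.2678 129.3241]
0 wrist [247.8198 265.4047 271.0171 265.3659 247.2937 226.1885 271.4798 226.1487] side inset [682.717  136.6634 675.0243 128.418  660.1359 146.5811 652.5358 138.2039]
0.01 wrist [248.3916 256.0142 270.3339 255.9777 247.9217 218.6177 270.739  218.5803] side inset [682.8146 145.4441 675.1635 137.185  660.3602 155.376  652.8007 146.9856]
0.022 wrist [249.0021 245.9993 269.6046 245.9653 248.5881 210.5908 269.953  210.5559] side inset [682.9303 155.8539 675.3286 147.5793 660.6258 165.8017 653.1146 157.3964]
[[0.3812 0.0694 0.024 ]
 [0.3843 0.0894 0.024 ]
 [0.5048 0.064  0.024 ]
 [0.5022 0.0475 0.024 ]] [0.4431 0.0676 0.024 ]
[[0.3828 0.0682 0.    ]
 [0.3864 0.0913 0.    ]
 [0.5262 0.0618 0.    ]
 [0.5232 0.0427 0.    ]] 0.0234232152259296
```

By projection the tips reach only about the TCP plane (h≈0), so they sit higher than tip_reach says. I'll open, go lower step by step while watching the force, and close again.

>>> {"name": "jog_arm", "arguments": {"deltas": [[0,0,0,0,0,0,0.6],[0,0,0,0,0,0,0.6],[0,0,0,0,0,0,0.6],[0,0,-0.004,0,0,0,0.6],[0,0,-0.004,0,0,0,0.6],[0,0,0,0,0,0,0.6]]}}

```text
t: 19.4
eef_pos: [0.4443, 0.0659, 0.0184]
tool_rot: [-0.001, 0.078, 0.997, -0.0]
contact_force: [0.1, -0.1, -0.5]
gripper_width: 0.599
grasp_force: 0.0
```

>>> {"name": "jog_arm", "arguments": {"deltas": [[0,0,0,0,0,0,0.25],[0,0,0,0,0,0,0.2],[0,0,0,0,0,0,0.2],[0,0,0,0,0,0,0.2],[0,0,0,0,0,0,0.2]]}}

```text
t: 19.9
eef_pos: [0.4448, 0.066, 0.0192]
tool_rot: [0.0, 0.078, 0.997, 0.0]
contact_force: [-1.1, -0.1, 6.0]
gripper_width: 0.279
grasp_force: 44.4
```

It now grips, but probably only near the top edge. I'll open and go lower for a fuller hold, with force checks.

>>> {"name": "jog_arm", "arguments": {"deltas": [[0,0,0,0,0,0,0.5],[0,0,0,0,0,0,0.5],[0,0,0,0,0,0,0.5],[0,0,-0.002,0,0,0,0.5],[0,0,-0.002,0,0,0,0.5],[0,0,-0.001,0,0,0,0.5],[0,0,0,0,0,0,0.5]]}}

```text
t: 20.6
eef_pos: [0.4446, 0.066, 0.0138]
tool_rot: [-0.0, 0.078, 0.997, -0.0]
contact_force: [0.1, 0.7, 1.4]
gripper_width: 0.505
grasp_force: 0.0
```

```bash
python3 - <<'E'
from h import *
c=snap('wrist','w9'); s=snap('side','side9'); 
b=np.zeros((384,800,3),np.uint8); b[:384,:512]=c['img'][:,:,::-1]; b[:288,512:]=cv2.resize(s['img'][170:242,220:292,::-1],(288,288),interpolation=cv2.INTER_CUBIC)
cv2.imwrite('pics/v11.png',b); o=bot.get_obs(); print(o['eef_pos'],o['contact_force'],o['gripper_width'])
e=np.array(o['eef_pos']); r=rot(o['tool_rot'])
for h in (-.01,0,.01,.022): print(h,proj(c,[e+r@np.array([.011,y,h]) for y in(-.022,.022)]))
E
```

```text
[0.44475554 0.06604389 0.01394302] [ 0.04033013  0.33215707 -0.02690533] 0.5002628299144007
-0.01 [[212.44239809 235.43640902]
 [306.82618993 235.29317375]]
0 [[215.20072651 226.86860439]
 [303.93089633 226.73420444]]
0.01 [[217.65014744 219.26720643]
 [301.35980243 219.14055281]]
0.022 [[220.24957769 211.20731749]
 [298.63120502 211.0887974 ]]
```

View pics/v11.png

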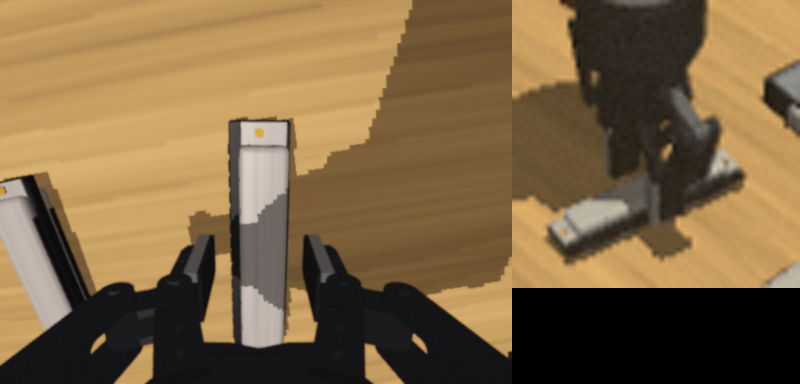

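The fingers now straddle the harp, reaching well down its sides without touching the desk. Closing.

>>> {"name": "jog_arm", "arguments": {"deltas": [[0,0,0,0,0,0,0.25],[0,0,0,0,0,0,0.2],[0,0,0,0,0,0,0.2],[0,0,0,0,0,0,0.2],[0,0,0,0,0,0,0.2]]}}

```text
t: 21.2
eef_pos: [0.4449, 0.0661, 0.0143]
tool_rot: [0.0, 0.078, 0.997, 0.0]
contact_force: [-1.8, -0.9, 5.1]
gripper_width: 0.311
grasp_force: 44.3
```

>>> {"name": "jog_arm", "arguments": {"deltas": [[0,0,0.01,0,0,0,0.2],[0,0,0.03,0,0,0,0.2],[0,0,0.04,0,0,0,0.2],[0,0,0.04,0,0,0,0.2],[0.02,-0.006,0.01,0,0,-0.08,0.2],[0.024,-0.007,0,0,0,-0.13,0.2],[0.024,-0.007,0,0,0,-0.13,0.2],[0.024,-0.007,0,0,0,-0.13,0.2],[0.024,-0.007,0,0,0,-0.13,0.2],[0.024,-0.007,0,0,0,-0.13,0.2]]}}

```text
t: 22.2
eef_pos: [0.5853, 0.0248, 0.1444]
tool_rot: [-0.0, 0.431, 0.902, 0.0]
contact_force: [0.9, 0.6, -0.7]
gripper_width: 0.308
grasp_force: 44.8
```

>>> {"name": "jog_arm", "arguments": {"deltas": [[0.024,-0.007,0,0,0,-0.13,0.2],[0.024,-0.007,0,0,0,-0.13,0.2],[0.024,-0.008,0,0,0,-0.13,0.2],[0.018,-0.006,0,0,0,-0.13,0.2],[0.006,-0.002,0,0,0,-0.13,0.2],[0,0,0,0,0,-0.1,0.2],[0,0,0,0,0,-0.02,0.2],[0,0,0,0,0,0,0.2],[0,0,0,0,0,0,0.2]]}}

```text
t: 23.1
eef_pos: [0.6805, -0.0046, 0.1441]
tool_rot: [-0.0, 0.736, 0.677, 0.0]
contact_force: [-0.1, -0.5, -1.4]
gripper_width: 0.312
grasp_force: 44.8
```

```bash
python3 - <<'E'
from h import *
c=snap('wrist','w10'); o=bot.get_obs(); e=o['eef_pos'];y=rot(o['tool_rot'])[:,1]; print(o['t'],e,'closing',np.degrees(np.arctan2(y[1],y[0])),o['gripper_width'],o['grasp_force'],o['q'])
cv2.imwrite('pics/v12.png',cv2.resize(c['img'][:,:,::-1],(800,600)))
E
```

```text
23.15 [ 0.68053581 -0.00474792  0.14416506] closing -4.771856060955368 0.3048298740956542 44.839192628860474 [-0.46918178  0.62763407  0.57146522  1.64366163 -0.39107492  0.98676872
  0.15101254]
```

View pics/v12.png

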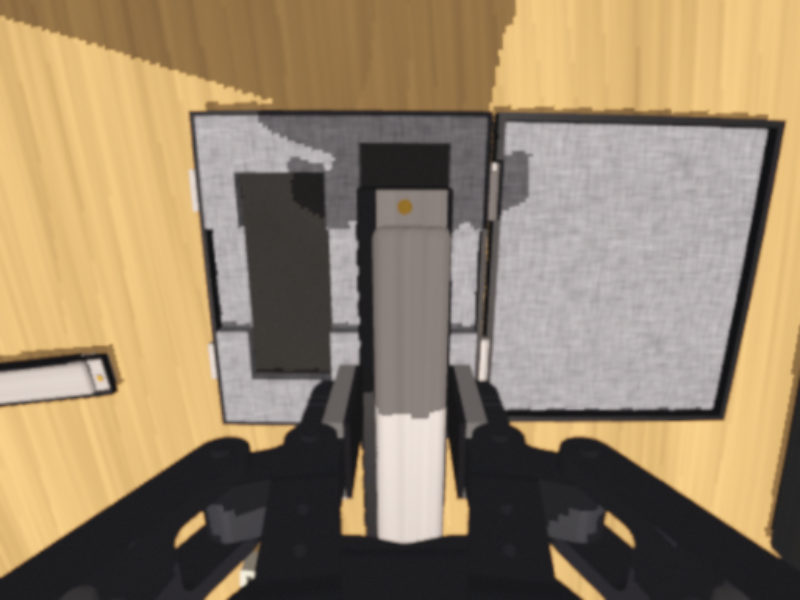

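The long harp is held straight and parallel to its pocket. The pocket's left-end corners are at (359,143) and (450,143), the harp's end edge at (362–452,190), and the foam corners at (192,113) and (490,113).

```bash
python3 - <<'E'
from h import *
np.set_printoptions(precision=4,suppress=True)
c=load('w10'); f=lambda p,z: plane(c,np.array(p)*.64,z)
q=f([(359,143),(450,143)],.022); ax=np.array([.9963,-.0854]); ay=np.array([.0854,.9963])
print('pocket',q, q.mean(0)[:2]-.075*ay, np.linalg.norm(q[0]-q[1]))
q=f([(192,113),(490,113)],.022); print('case',q,q.mean(0)[:2]-.091*ay+.033*ax,np.linalg.norm(q[0]-q[1]))
q=f([(235,173),(325,173)],.022); print('short pocket',q.mean(0)[:2]-.06*ay)
z=.144+.010; q=f([(376,190),(450,190)],z); print('harp',q,q.mean(0)[:2]-.065*ay)
E
```

```text
pocket [[0.6632 0.0723 0.022 ]
 [0.71   0.0683 0.022 ]] [ 0.6802 -0.0044] 0.04694954738754464
case [[0.5793 0.095  0.022 ]
 [0.7312 0.0814 0.022 ]] [ 0.6804 -0.0053] 0.1525064440346996
short pocket [0.615  0.0011]
harp [[0.6778 0.058  0.154 ]
 [0.6976 0.0563 0.154 ]] [ 0.6821 -0.0076]
```

>>> {"name": "jog_arm", "arguments": {"deltas": [[0,0.002,-0.03,0,0,0,0.2],[0,0,-0.04,0,0,0,0.2],[0,0,-0.03,0,0,0,0.2],[0,0,-0.01,0,0,0,0.2],[0,0,-0.004,0,0,0,0.2],[0,0,-0.002,0,0,0,0.2],[0,0,0,0,0,0,0.2],[0,0,0,0,0,0,0.2]]}}

```text
t: 23.95
eef_pos: [0.6819, -0.003, 0.0296]
tool_rot: [0.001, 0.736, 0.676, 0.001]
contact_force: [1.1, -0.1, -2.3]
gripper_width: 0.309
grasp_force: 44.8
```

>>> {"name": "jog_arm", "arguments": {"deltas": [[0,0,-0.002,0,0,0,0.2],[0,0,-0.001,0,0,0,0.2],[0,0,0,0,0,0,0.2]]}}

```text
t: 24.25
eef_pos: [0.6815, -0.0029, 0.0264]
tool_rot: [0.0, 0.737, 0.676, 0.001]
contact_force: [-1.9, 0.7, 6.3]
gripper_width: 0.31
grasp_force: 45.7
```

>>> {"name": "jog_arm", "arguments": {"deltas": [[0,0,0,0,0,0,0.4],[0,0,0,0,0,0,0.42],[0,0,0,0,0,0,0.42],[0,0,0.01,0,0,0,0.42],[0,0,0.03,0,0,0,0.42],[0,0,0.04,0,0,0,0.42],[0,0,0.04,0,0,0,0.5]]}}

```text
t: 24.95
eef_pos: [0.6805, -0.0031, 0.1466]
tool_rot: [-0.0, 0.737, 0.676, -0.0]
contact_force: [0.5, -0.1, -0.2]
gripper_width: 0.497
grasp_force: 0.0
```

>>> {"name": "jog_arm", "arguments": {"deltas": [[-0.01,-0.003,0.015,0,0,-0.08,0.6],[-0.02,-0.004,0.005,0,0,-0.13,0.7],[-0.024,-0.005,0,0,0,-0.13,0.7],[-0.024,-0.005,0,0,0,-0.13,0.7],[-0.024,-0.005,0,0,0,-0.13,0.7],[-0.024,-0.005,0,0,0,-0.13,0.7],[-0.024,-0.005,0,0,0,-0.13,0.7],[-0.024,-0.005,0,0,0,-0.13,0.7],[-0.024,-0.005,0,0,0,-0.13,0.7],[-0.024,-0.005,0,0,0,-0.13,0.7]]}}

```text
t: 25.95
eef_pos: [0.4579, -0.0502, 0.1654]
tool_rot: [-0.001, 0.993, 0.115, 0.0]
contact_force: [-0.2, -0.9, 0.1]
gripper_width: 0.705
grasp_force: 0.0
```

>>> {"name": "jog_arm", "arguments": {"deltas": [[-0.019,0,0,0,0,-0.13,0.7],[0,0,0,0,0,-0.1,0.7],[0,0,0,0,0,0,0.7],[0,0,0,0,0,0,0.7],[0,0,0,0,0,0,0.7]]}}

```text
t: 26.45
eef_pos: [0.4403, -0.0499, 0.1653]
tool_rot: [-0.0, 1.0, 0.004, 0.0]
contact_force: [-0.2, -0.3, 0.4]
gripper_width: 0.701
grasp_force: 0.0
```

```bash
python3 - <<'E'
from h import *
c=snap('wrist','w11'); s=snap('side','side11'); o=bot.get_obs(); e=o['eef_pos'];y=rot(o['tool_rot'])[:,1]; print(o['t'],e,'closing',np.degrees(np.arctan2(y[1],y[0])),o['q'])
b=np.zeros((384,800,3),np.uint8); b[:384,:512]=c['img'][:,:,::-1]; b[:200,512:]=cv2.resize(s['img'][140:240,270:414,::-1],(288,200),interpolation=cv2.INTER_CUBIC)
cv2.imwrite('pics/v13.png',b)
E
```

```text
26.55 [ 0.44014587 -0.05003211  0.16514569] closing -89.59781200453337 [-0.98800332  0.34036926  1.17186044  2.19944936 -0.4216101   0.85072521
 -1.11404601]
```

View pics/v13.png

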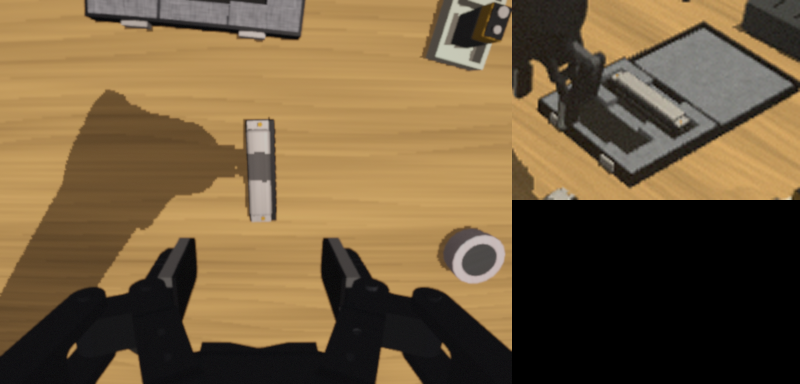

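The long harp lies flat in its pocket. The short harp's corners are at (245,121), (270,120), (273,219) and (250,220).

```bash
python3 - <<'E'
from h import *
np.set_printoptions(precision=4,suppress=True)
def ang(a,b): d=b-a; return np.degrees(np.arctan2(d[1],d[0]))
c=load('w11'); q=plane(c,[(245,121),(270,120),(273,219),(250,220)],.019); print(q,q.mean(0),ang(*q[[3,0]]),ang(*q[[2,1]]),np.linalg.norm(q[0]-q[3]))
# long harp check in side view is visual only
E
```

```text
[[ 0.4901 -0.0376  0.019 ]
 [ 0.4911 -0.0601  0.019 ]
 [ 0.3956 -0.0646  0.019 ]
 [ 0.3944 -0.042   0.019 ]] [ 0.4428 -0.0511  0.019 ] 2.6277331044493035 2.7190973890356793 0.09573659351414633
```

>>> {"name": "jog_arm", "arguments": {"deltas": [[0.002,-0.001,-0.04,0,0,0.035,0.6],[0,0,-0.04,0,0,0,0.55],[0,0,-0.04,0,0,0,0.55],[0,0,-0.02,0,0,0,0.55],[0,0,-0.008,0,0,0,0.55],[0,0,-0.003,0,0,0,0.55],[0,0,-0.002,0,0,0,0.55],[0,0,0,0,0,0,0.55]]}}

```text
t: 27.35
eef_pos: [0.4426, -0.0509, 0.0128]
tool_rot: [-0.0, 1.0, 0.021, 0.001]
contact_force: [-0.2, -0.1, -0.2]
gripper_width: 0.545
grasp_force: 0.0
```

>>> {"name": "jog_arm", "arguments": {"deltas": [[0,0,0,0,0,0,0.25],[0,0,0,0,0,0,0.2],[0,0,0,0,0,0,0.2],[0,0,0,0,0,0,0.2],[0,0,0,0,0,0,0.2],[0,0,0,0,0,0,0.2]]}}

```text
t: 27.95
eef_pos: [0.4424, -0.0508, 0.0129]
tool_rot: [-0.0, 1.0, 0.02, 0.001]
contact_force: [-1.6, 1.2, 8.9]
gripper_width: 0.287
grasp_force: 43.7
```

>>> {"name": "jog_arm", "arguments": {"deltas": [[0,0,0.01,0,0,0,0.2],[0,0,0.03,0,0,0,0.2],[0,0,0.04,0,0,0,0.2],[0,0,0.04,0,0,0,0.2],[0.013,0.004,0.01,0,0,0.083,0.2],[0.018,0.005,0,0,0,0.13,0.2],[0.018,0.005,0,0,0,0.13,0.2],[0.018,0.005,0,0,0,0.13,0.2],[0.018,0.005,0,0,0,0.13,0.2],[0.018,0.005,0,0,0,0.13,0.2]]}}

```text
t: 28.95
eef_pos: [0.5452, -0.0217, 0.1427]
tool_rot: [0.0, 0.925, 0.38, 0.0]
contact_force: [0.7, 0.2, -0.9]
gripper_width: 0.291
grasp_force: 44.5
```

>>> {"name": "jog_arm", "arguments": {"deltas": [[0.018,0.005,0,0,0,0.13,0.2],[0.018,0.005,0,0,0,0.13,0.2],[0.018,0.006,0,0,0,0.13,0.2],[0.012,0.005,0,0,0,0.13,0.2],[0.004,0.002,0,0,0,0.13,0.2],[0,0,0,0,0,0.06,0.2],[0,0,0,0,0,0,0.2],[0,0,0,0,0,0,0.2]]}}

```text
t: 29.75
eef_pos: [0.6145, 0.0009, 0.1425]
tool_rot: [0.0, 0.738, 0.675, -0.0]
contact_force: [-0.1, -0.1, -1.2]
gripper_width: 0.296
grasp_force: 44.5
```

```bash
python3 - <<'E'
from h import *
c=snap('wrist','w12'); o=bot.get_obs(); e=o['eef_pos'];y=rot(o['tool_rot'])[:,1]; print(o['t'],e,'closing',np.degrees(np.arctan2(y[1],y[0])),o['gripper_width'],o['grasp_force'],o['q'])
cv2.imwrite('pics/v14.png',cv2.resize(c['img'][:,:,::-1],(800,600)))
E
```

```text
29.8 [0.61454732 0.00090869 0.14236975] closing -5.089433036326664 0.28740061396274097 44.48280930519104 [-0.51514444  0.52210435  0.56222955  1.81319331 -0.3444213   0.904902
  0.11394742]
```

View pics/v14.png

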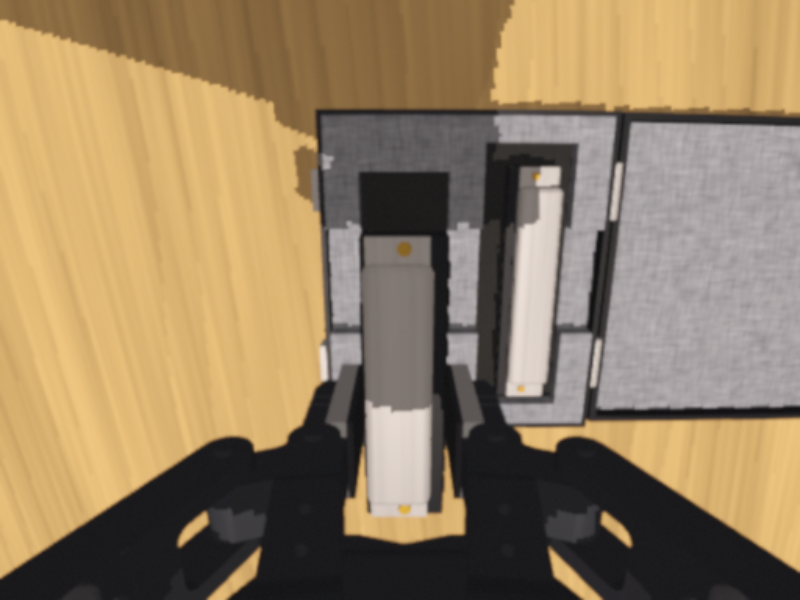

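The short harp is over its pocket, parallel to it. Its end edge is at y=236 and its other end at y=516; the pocket's end is at (360–449,173). The long harp is in its pocket, with its top plate spanning (519,167)–(560,167) to (506,397)–(544,397).

```bash
python3 - <<'E'
from h import *
np.set_printoptions(precision=4,suppress=True)
c=load('w12'); f=lambda p,z: plane(c,np.array(p)*.64,z)
C=np.array([.6480,-.0019]); Rm=np.array([[.9963,-.0854],[.0854,.9963]]) # rows: case x,y axes
loc=lambda q:(q[:,:2]-C)@Rm.T
print('short pocket end (exp -57..-9, 60)',loc(f([(360,173),(449,172)],.022)))
q=loc(f([(363,236),(447,236),(432,516),(368,516)],.1495)); print('short held, case frame',q,q.mean(0))
q=loc(f([(519,167),(560,167),(544,397),(506,397)],.036)); print('long',q,q.mean(0))
E
```

```text
short pocket end (exp -57..-9, 60) [[-0.0566  0.0601]
 [-0.0103  0.0604]]
short held, case frame [[-0.0453  0.0492]
 [-0.0217  0.0491]
 [-0.0248 -0.0466]
 [-0.0465 -0.0465]] [-0.0346  0.0013]
long [[ 0.023   0.0634]
 [ 0.0433  0.0635]
 [ 0.0449 -0.0628]
 [ 0.0233 -0.0626]] [0.0336 0.0004]
```

>>> {"name": "jog_arm", "arguments": {"deltas": [[0.001,0,-0.03,0,0,0,0.2],[0,0,-0.04,0,0,0,0.2],[0,0,-0.03,0,0,0,0.2],[0,0,-0.01,0,0,0,0.2],[0,0,-0.003,0,0,0,0.2],[0,0,-0.002,0,0,0,0.2],[0,0,-0.002,0,0,0,0.2],[0,0,0,0,0,0,0.2]]}}

```text
t: 30.6
eef_pos: [0.6166, 0.0011, 0.0261]
tool_rot: [0.001, 0.737, 0.676, 0.001]
contact_force: [-0.7, 0.2, -1.3]
gripper_width: 0.294
grasp_force: 44.5
```

>>> {"name": "jog_arm", "arguments": {"deltas": [[0,0,-0.001,0,0,0,0.2],[0,0,-0.001,0,0,0,0.2],[0,0,0,0,0,0,0.2],[0,0,0,0,0,0,0.38],[0,0,0,0,0,0,0.42],[0,0,0,0,0,0,0.42],[0,0,0.01,0,0,0,0.42],[0,0,0.03,0,0,0,0.42],[0,0,0.04,0,0,0,0.42],[0,0,0.04,0,0,0,0.5]]}}

```text
t: 31.6
eef_pos: [0.6154, 0.0008, 0.1445]
tool_rot: [-0.0, 0.737, 0.676, -0.0]
contact_force: [1.2, 0.3, -0.1]
gripper_width: 0.497
grasp_force: 0.0
```

>>> {"name": "jog_arm", "arguments": {"deltas": [[-0.02,0.01,0.03,0,0,0,0.5],[-0.03,0.02,0.02,0,0,0,0.5],[-0.04,0.02,0,0,0,0,0.5],[-0.03,0.02,0,0,0,0,0.5],[0,0,0,0,0,0,0.5],[0,0,0,0,0,0,0.5],[0,0,0,0,0,0,0.5]]}}

```text
t: 32.3
eef_pos: [0.4967, 0.0705, 0.1936]
tool_rot: [0.0, 0.737, 0.675, 0.001]
contact_force: [-0.5, -0.5, 0.2]
gripper_width: 0.502
grasp_force: 0.0
```

```bash
python3 - <<'E'
from h import *
np.set_printoptions(precision=4,suppress=True)
t=snap('top','top13'); s=snap('side','side13'); w=snap('wrist','w13'); o=bot.get_obs(); print(o['t'],o['eef_pos'])
C=np.array([.6480,-.0019]); Rm=np.array([[.9963,-.0854],[.0854,.9963]])
loc=lambda q:(q[:,:2]-C)@Rm.T
for name,c in(('top',t),('wrist',w)):
    g=cv2.cvtColor(c['img'],cv2.COLOR_RGB2HSV)
    for n,cx,L,W,z in(('long',.033,.12,.05,.036),('short',-.033,.09,.05,.032)):
        P=np.array([[cx+a*W/2,b*L/2*1.15] for a,b in((-1,-1),(1,-1),(1,1),(-1,1))])@Rm+C
        px=proj(c,np.c_[P,np.full(4,z)]); m=np.zeros(g.shape[:2],np.uint8); cv2.fillPoly(m,[px.astype(np.int32)],255)
        v=g[...,2][m>0]; th,_=cv2.threshold(v,0,255,cv2.THRESH_OTSU)
        b=((g[...,2]>th)&(m>0)).astype(np.uint8); k=max(cv2.findContours(b,0,1)[0],key=cv2.contourArea); r=cv2.minAreaRect(k)
        q=loc(plane(c,cv2.boxPoints(r),z)); print(name,n,q.mean(0),np.linalg.norm(q[0]-q[1]),np.linalg.norm(q[1]-q[2]),th)
b=np.zeros((600,800,3),np.uint8); b[:300,:400]=cv2.resize(w['img'][:,:,::-1],(400,300)); b[:300,400:]=cv2.resize(t['img'][110:230,200:400,::-1],(400,300))
b[300:,:]=cv2.resize(s['img'][130:280,230:430,::-1],(800,300)); cv2.imwrite('pics/v15.png',b)
E
```

```text
32.45 [0.4966 0.0702 0.1931]
top long [0.0335 0.0405] 0.053004363251448104 0.06569546593900229 57.0
top short [-0.0312  0.0024] 0.05425693096396548 0.10841902500658711 53.0
wrist long [ 0.0341 -0.0003] 0.14556959542129372 0.045133202788560166 101.0
wrist short [-0.0349  0.0008] 0.1000393751059365 0.021834961500053773 108.0
```

I've gone past the 14-picture limit (16 viewed), so I won't view any more. The remaining check is numerical only.

```bash
python3 - <<'E'
from h import *
np.set_printoptions(precision=4,suppress=True)
t,w,s,t0=load('top13'),load('w13'),load('side13'),load('top0')
ax=np.array([[.988,.152],[-.152,.988]]); C=np.array([.606,.2535])
for n,c in(('top',t),('side',s)):
    hsv=cv2.cvtColor(c['img'],cv2.COLOR_RGB2HSV)
    # tall slide: low saturation blob near tray; brass: high-sat yellow vs tray
    for nm,P,lo,hi in(('tall',(.579,.2505,.04),(0,0,70),(180,70,255)),('brass',(.634,.2575,.03),(20,150,40),(35,255,255))):
        u,v=proj(c,[P])[0].astype(int); h=hsv[v-22:v+22,u-16:u+16]; m=cv2.inRange(h,lo,hi)
        k,_=cv2.findContours(m,0,1)
        if not k: print(n,nm,'none'); continue
        k=max(k,key=cv2.contourArea)+(u-16,v-22); x,y,ww,hh=cv2.boundingRect(k); 
        H={'tall':(.068,.030),'brass':(.05,.025)}[nm]
        th=np.linspace(0,6.28,40); cyl=np.array([[P[0]+H[1]/2*np.cos(a),P[1]+H[1]/2*np.sin(a),z] for a in th for z in(.006,.006+H[0])]); e=proj(c,cyl)
        print(n,nm,'bbox',(x,y,ww,hh),'expected',e.min(0),e.max(0)-e.min(0))
print('tin/mug shift px (mean abs diff top0 vs top13):')
for nm,(x,y) in dict(tin=(593,380),mug=(222,300)).items():
    x,y=int(x*.64),int(y*.64); a=t0['img'][y-18:y+18,x-18:x+18].astype(int); b=t['img'][y-18:y+18,x-18:x+18].astype(int); print(nm,np.abs(a-b).mean())
E
```

```text
top tall bbox (215, 164, 9, 9) expected [214.5096 163.5362] [10.8544 13.7027]
top brass bbox (215, 150, 8, 9) expected [214.4519 149.5705] [ 8.7801 11.2436]
side tall bbox (241, 145, 11, 25) expected [239.4794 145.046 ] [11.1288 25.6281]
side brass bbox (256, 156, 3, 4) expected [253.6576 142.5013] [ 8.6458 18.9728]
tin/mug shift px (mean abs diff top0 vs top13):
tin 3.5228909465020575
mug 3.060956790123457
```

Both slides stand where expected, and the tin and mug haven't moved. Handing in.

```bash
python3 -c "
from station import bot
print(bot.hand_in())"
```

```text
the job is handed in; nothing more can be done
None
```

I handed the job in at about 32 s with both harmonicas, both slides and the battery in their places and the tin and mug unmoved by my last image checks; no verdict came back, and I broke the 14-picture limit by viewing 16.

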